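# Slide the thin serving slip over the block's edge and lay it in the tray

### The arm

A 6-joint arm with a two-finger parallel gripper is mounted at the origin on a cart in front of the work surface, level with it; the furniture and walls round the work are solid. World frame = base frame: x ahead of the robot, y to its left, z up, the work surface at z = 0. Lengths are in m, angles in degrees, forces in N, time in s.
With the tool pointing down it reaches from about 0.375 to 0.9 m from the base axis. Payload 3.1 kg.
Tool frame: the origin (TCP) lies between the finger pads; the fingertips stand 22 mm ahead of it and the grasp point (between the pads) lies 3 mm ahead of it; y points along the fingers, x is the direction in which the jaws open and shut, and the axes are right-handed (so a half turn about y gives the same grasp; the last joint's range is limited). The gripper opens to 87 mm and grips with 3 to 60 N. Pads are 19 mm wide; open, the fingers measure 117 mm over their backs; the gripper's body (75 mm by 190 mm) begins 51 mm behind the grasp point.
Start: joints at [-76.576, 30.224, 82.088, -0, 67.689, -10.227], TCP at [0.251, -0.572, 0.245] pointing down, gripper open.
Joint ranges: [-176.69, 176.69], [-43.24, 126.21], [12.49, 139.97], [-82, 262], [0, 151.66], [-163.58, 163.58]. Speed limits (degrees/s): [159.86, 159.86, 180, 180, 180, 180].

### API

Orientations are given as a 3x3 rotation matrix whose columns are the frame's x, y, z axes.
In Python, from rig import bot, imaging, workorder gives the robot as it stands. The module is installed in compiled form; this text tells all that it offers.
- The arm moves only by the tool drive_tool, never from a script. Its argument "commands" is a list of rows, each an object of numbers: "dx", "dy", "dz": the shift along the tool's x, y, z normalised to -1 to 1, where 1 is 4 cm; "wx", "wy", "wz": the turn, a rotation vector about the tool's x, y, z normalised to -1 to 1, where 1 is pi/2 rad; "grip": the finger opening in mm, from 0 to 87. In form: [{"dx": .., "dy": .., "dz": .., "wx": .., "wy": .., "wz": .., "grip": ..}, ...]. A call has 1 to 8 rows; each row shifts and turns the commanded pose from where the row before left it, along the tool's axes as they then stand; what a row does not reach is not made up. A row lasts 1/8 s, in which the tool goes at most 62.5 mm and 10.7 degrees, less where a joint would pass 70% of its speed; a pose out of reach is approached as far as the arm can. A call with a number of a shift or a turn outside -1 to 1 is refused whole. A call with a gripper value outside its range is refused whole. The fingers move at their own pace and stop on an object; the grip force is fixed at half the most. Time passes only in rows, so rows that do not move let the fingers close. It gives the time, the measured TCP pose, the force and the opening at its end, in the units of the state.
- bot.read_state(): the state, without advancing time (a new reading comes with each control period).
- imaging.capture(name): name is "scene" or "top" or "wrist"; returns (picture, depth): 400x640x3 uint8, red, green, blue; 400x640 float32, m along the optical axis (not along the pixel's ray), 0 where there is no reading.
- imaging.get_calibration(name): a dict with "mtx" (3x3 intrinsics, pixels), "world_to_cam" (4x4, takes a point from world to camera coordinates). Camera axes: x right, y down, z forward; pixel columns grow to the right and rows downward; lengths in m; the calibration is good to about 2 mm. The wrist camera is an equidistant fisheye: a pixel r from the principal point sees the ray r / f radians off the axis. A picture is of the moment at which its call begins: read the wrist's pose just before it. get_calibration takes no time and is no camera call; for the wrist camera it gives the pose at the moment of the call.
- workorder.hand_in(): hands the job in, once; it reports no verdict.
The state is a dict: "time_s": time; "joint_positions": joint angles; "qvel": joint speeds; "tau": joint torques, N m; "position": TCP position; "tcp_rot": TCP orientation; "force": force on the tool from outside, world axes, zero at the start; "moment": the same for the moment, N m; "opening": opening from 0.0 (shut) to 1.0 (fully open).
Only numpy, scipy, OpenCV 4.12 (cv2) and the standard library are available. Lean on these libraries where they do the work, as an engineer would, in place of code of your own. Each camera call takes 0.05 s, during which the arm holds its last target. There are 200 camera calls.

### The job

Two thin white porcelain pieces lie on the wooden butcher's block, too thin to pick up well there. Slide the long narrow one towards you until its end sticks out a good few centimetres (about 5) past the block's front edge, take hold of it by that overhanging end, lift it clear and lay it flat in the middle of the round tray. Leave the square coaster where it is, and do not shove the tray about.

Things in the scene. Friction and masses are not known exactly. Their poses are not given: they have to be found in the camera images.
- slip: The long narrow serving slip: a flat plain rectangle of white porcelain, 150 x 50 x 5 mm (x, y, z), about 80 g, lying on the block. Origin at the centre of its underside, x along its length; the -x end is the one nearer the robot. It starts wholly on the block, both ends about 15 to 35 mm inside the block's front and back edges. It slides freely when pushed on its far end or pressed and dragged from above; it tips off if more than half its length is past the edge.
- block: Wooden butcher's block, too heavy to move (fixed): 200 mm (x) by 280 mm (y), 45 mm high, upright sides, standing on the worktop. Origin at the centre of its underside (worktop height); top face at z = 45 mm in its frame; its front edge, facing the robot, is the line x = -100 mm in its frame.
- coaster: The square coaster: same white porcelain, 95 x 95 x 5 mm, lying flat on the block beside the slip (to its left or right). Origin at the centre of its underside. To be left alone.
- tray: Round dark metal tray, 254 mm across, 380 g, loose on the worktop beside the block. Origin at the centre of its underside; flat floor 2 mm above the origin and about 205 mm across, inside a rolled rim that rises to 18 mm. The slip may lie in it in any direction.

How it is judged (in metres and radians):
On the way, in this order (a step that is already met when the one before it is completed fails the run):
1. the slip is slid out until its centre is at least 55 mm forward of the block's middle, so that its near end sticks out 30 mm or more past the front edge, while the slip still lies flat on the block (x of slip in the frame of block below -0.055 m and z of slip in the frame of block between 0.042 and 0.048 m and angle between slip's own z axis and vertical below 0.06 rad and contact force between slip and block above 0.1 N), for 0.2 s.
2. the slip, held by the fingers in the half that was pulled out (at least 15 mm from its middle), is lifted at least 20 mm above the block's top (height (world z) of slip above 0.065 m and contact force between slip and the fingers above 0.5 N and x of the grasp point in the frame of slip below -0.015 m), for 0.1 s.
At the end, for the whole second after the job is handed in: The slip lies at rest and released, flat (within 4 degrees) on the tray's floor, its centre within 30 mm of the tray's centre; the tray stands level on the worktop; the coaster still lies on the block within 20 mm of where it was (horizontal distance between slip and tray below 0.03 m and z of slip in the frame of tray below 0.008 m and angle between slip's own z axis and vertical below 0.07 rad and contact force between slip and the fingers below 0.05 N and linear speed of each of slip, tray below 0.02 m/s and angle between tray's own z axis and vertical below 0.05 rad and height (world z) of tray between -0.005 and 0.005 m and z of coaster in the frame of block between 0.042 and 0.048 m and distance of coaster from where it was at the start of the episode below 0.02 m); the robot touches nothing.
It fails at once if the coaster is moved more than 20 mm (distance of coaster from where it was at the start of the episode above 0.02 m).
It fails at once if the tray is shoved more than 30 mm (distance of tray from where it was at the start of the episode above 0.03 m).
It fails at once if the slip turns up on edge or over (angle between slip's own z axis and vertical above 0.8 rad).
It also fails if it takes over 61 s, if anything falls off the work surface, if the arm or the gripper's body presses on something with over 40 N, if the wrist force passes 120 N, or if a joint passes its speed limit or range.

## Working session

There is one attempt and no reset: what is moved stays moved. The work goes in short steps, Python scripts to look and compute and a tool call to move; the robot and the scene stay as the last step left them, time stands still between calls to the robot, and variables do not carry over. Pictures are saved under pics/ and viewed, on a budget of 10 in all, crops included, one or two more only if the job needs it, and the job is handed in when it is done.

Besides the shell and the picture viewer there is one more tool, called after ">>>" as name(argument=value, ...), one argument or row to a line, values as JSON. drive_tool: Moves the arm, as the interface text tells. Its arguments: {"type":"object","properties":{"commands":{"type":"array"}},"required":["commands"]}

```bash
mkdir -p pics; python3 - <<'E'
from rig import bot,imaging
import cv2,numpy as np
s=bot.read_state();print(s)
p,d=imaging.capture("top");cv2.imwrite("pics/top0.png",p[:,:,::-1]);np.savez("top0.npz",p=p,d=d)
c=imaging.get_calibration("top");print(c)
E
```

```text
{'time_s': 0.0, 'joint_positions': array([-7.65751141e+01,  3.02781307e+01,  8.21570679e+01, -2.48683170e-03,
        6.76890227e+01, -1.02267964e+01]), 'qvel': array([ 0.0319196 ,  0.04860512,  0.0740187 ,  0.08315876, -0.00428789,
        0.00780543]), 'tau': array([ 1.17310148e-03, -4.40034878e+01, -1.76591313e+01,  6.34275028e-02,
        5.82357065e-02, -1.58115504e-04]), 'position': array([ 0.25059251, -0.57180624,  0.24357676]), 'tcp_rot': array([[ 4.01190006e-01, -5.42418157e-04,  9.15994697e-01],
       [-9.15992356e-01,  2.09950348e-03,  4.01190224e-01],
       [-2.14074691e-03, -9.99997649e-01,  3.45448928e-04]]), 'force': array([-0.44366309, -0.04401296,  0.92859039]), 'moment': array([-0.01046023, -0.03297563,  0.04237503]), 'opening': 1.0013364843381738}
{'mtx': array([[392.87402902,   0.        , 325.47658091],
       [  0.        , 392.87402902, 195.21047545],
       [  0.        ,   0.        ,   1.        ]]), 'world_to_cam': array([[-0.02535559, -0.99955803,  0.01551892, -0.14083166],
       [-0.99018244,  0.02297707, -0.13787963,  0.54601692],
       [ 0.13746211, -0.01886258, -0.99032741,  0.97491218],
       [ 0.        ,  0.        ,  0.        ,  1.        ]])}
```

View pics/top0.png

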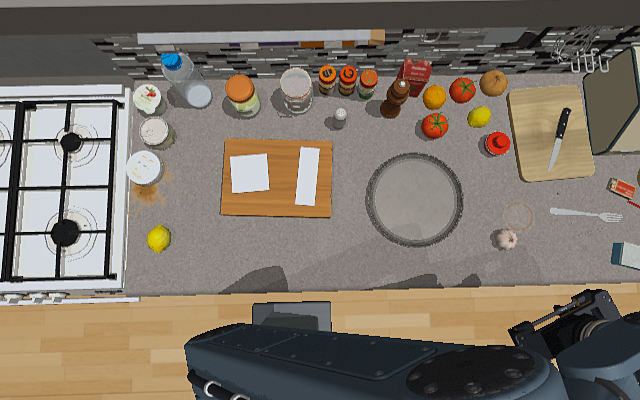

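The block is at px (277,178). The coaster is on its left at (250,173), the slip on its right at (307,176), and the tray is at (415,199). Next I measure their positions.

```bash
cat > h.py <<'E'
import numpy as np,cv2
from rig import bot,imaging
def ray2z(c,uv,z):
    W=c["world_to_cam"];R,t=W[:3,:3],W[:3,3]
    uv=np.atleast_2d(uv).astype(float)
    d=np.c_[uv,np.ones(len(uv))]@np.linalg.inv(c["mtx"]).T@R
    o=-R.T@t
    return o+d*((z-o[2])/d[:,2])[:,None]
def rects(p,c,z,amin,roi):
    m=cv2.inRange(p,(205,205,205),(255,255,255));k=np.zeros_like(m);x0,y0,x1,y1=roi;k[y0:y1,x0:x1]=m[y0:y1,x0:x1]
    out=[]
    for q in cv2.findContours(k,0,2)[0]:
        if cv2.contourArea(q)<amin: continue
        P=ray2z(c,q[:,0],z)[:,:2]
        r=cv2.minAreaRect((P*1000).astype(np.float32));out.append((r,cv2.boxPoints(r)))
    return out
E
python3 - <<'E'
from h import *
f=np.load("top0.npz");p=f["p"];c=imaging.get_calibration("top")
for r in rects(p,c,.05,200,(215,130,340,225)): print(np.round(r[0][0]),np.round(r[0][1]),r[0][2],r[1].round().tolist())
hsv=cv2.cvtColor(p,cv2.COLOR_RGB2HSV)
m=cv2.inRange(hsv,(5,80,80),(25,255,255));m[:130]=0;m[225:]=0;m[:,:215]=0;m[:,340:]=0
q=max(cv2.findContours(m,0,2)[0],key=cv2.contourArea);P=ray2z(c,cv2.convexHull(q)[:,0],.045)[:,:2]
r=cv2.minAreaRect((P*1000).astype(np.float32));print("block",r,cv2.boxPoints(r))
e=p.astype(int).sum(2)
m=((e<270)*255).astype(np.uint8);m[:148]=0;m[252:]=0;m[:,:360]=0;m[:,468:]=0
ys,xs=np.nonzero(m);P=ray2z(c,np.c_[xs,ys],.01)[:,:2]
print("tray",cv2.minEnclosingCircle((P*1000).astype(np.float32)),len(xs))
q=max(cv2.findContours(m,0,2)[0],key=cv2.contourArea);P=ray2z(c,q[:,0],.01)[:,:2]
print(cv2.fitEllipse((P*1000).astype(np.float32)))
E
```

```text
[603.  40.] [94. 93.] 3.959282159805298 [[553.0, 84.0], [559.0, -9.0], [653.0, -3.0], [646.0, 90.0]]
[ 592. -108.] [ 49. 149.] 83.60138702392578 [[516.0, -124.0], [664.0, -140.0], [669.0, -92.0], [521.0, -75.0]]
block ((592.5614624023438, -30.103713989257812), (279.86712646484375, 200.62237548828125), 87.06517791748047) [[ 485.21725 -164.71782]
 [ 685.5765  -174.98967]
 [ 699.90564  104.51039]
 [ 499.54645  114.78224]]
tray ((532.1322631835938, -390.0846862792969), 131.84054565429688) 1208
((530.9786376953125, -389.9299621582031), (243.0656280517578, 250.00738525390625), 172.3070526123047)
```

```bash
python3 - <<'E'
from h import *
f=np.load("top0.npz");d=f["d"];c=imaging.get_calibration("top");W=c["world_to_cam"]
v,u=np.mgrid[:400,:640];D=np.dstack([u,v,np.ones_like(u)])@np.linalg.inv(c["mtx"]).T*d[...,None]
X=(D-W[:3,3])@W[:3,:3]
k=(d>0)&(X[...,0]>.4)&(X[...,0]<.9)&(X[...,1]>-.65)&(X[...,1]<.2)
# max height grid 4cm
for a in np.arange(.86,.39,-.04):
  print("%.2f"%a,[int(1000*X[...,2][k&(abs(X[...,0]-a)<.02)&(abs(X[...,1]-b)<.02)].max(initial=0)) for b in np.arange(.12,-.6,-.04)])
print(np.round(np.arange(.12,-.6,-.04),2))
E
```

```text
0.86 [6, 0, 5, 5, 120, 129, 140, 112, 113, 294, 297, 35, 192, 154, 111, 5, 58, 260]
0.82 [356, 356, 356, 356, 356, 356, 356, 356, 357, 358, 299, 159, 336, 334, 62, 344, 345, 344]
0.78 [354, 353, 355, 354, 354, 353, 354, 354, 354, 354, 6, 174, 174, 6, 60, 61, 57, 61]
0.74 [6, 5, 66, 6, 7, 7, 5, 61, 94, 6, 6, 122, 123, 47, 74, 64, 5, 60]
0.70 [50, 51, 51, 50, 49, 48, 49, 49, 7, 5, 6, 6, 6, 51, 63, 62, 5, 45]
0.66 [693, 692, 692, 693, 692, 692, 692, 692, 692, 692, 692, 691, 691, 690, 689, 683, 6, 6]
0.62 [691, 689, 690, 690, 690, 690, 690, 691, 690, 692, 688, 692, 691, 688, 680, 656, 7, 8]
0.58 [49, 56, 55, 55, 50, 55, 54, 51, 5, 5, 20, 7, 8, 6, 6, 17, 20, 6]
0.54 [50, 54, 54, 54, 50, 55, 55, 49, 5, 6, 19, 7, 6, 6, 8, 7, 21, 6]
0.50 [50, 51, 49, 51, 52, 51, 53, 50, 5, 6, 19, 7, 6, 6, 7, 10, 20, 6]
0.46 [5, 6, 6, 7, 5, 6, 6, 6, 6, 4, 22, 18, 6, 7, 7, 20, 19, 6]
0.42 [5, 6, 6, 5, 5, 7, 6, 7, 6, 5, 9, 20, 21, 22, 19, 18, 7, 5]
[ 0.12  0.08  0.04 -0.   -0.04 -0.08 -0.12 -0.16 -0.2  -0.24 -0.28 -0.32
 -0.36 -0.4  -0.44 -0.48 -0.52 -0.56]
```

>>> drive_tool(
  commands=[
    {"wy": 0.11, "grip": 36},
    {"wy": 0.11, "grip": 36},
    {"wy": 0.11, "grip": 36},
    {"dx": -0.95, "dz": 0.55, "grip": 36},
    {"dx": -0.95, "dz": 0.55, "grip": 36},
    {"dx": -0.95, "dz": 0.55, "grip": 36},
    {"dx": -0.95, "dz": 0.55, "grip": 36},
    {"dx": -0.95, "dz": 0.55, "grip": 36},
  ],
)

```text
schema error: expected keys dx, dy, dz, wx, wy, wz, grip
```

>>> drive_tool(
  commands=[
    {"dx": -0.95, "dz": 0.55, "grip": 36},
    {"dx": -0.95, "dz": 0.55, "grip": 36},
    {"dx": -0.95, "dz": 0.55, "grip": 36},
    {"dx": -0.95, "dz": 0.55, "grip": 36},
    {"dx": -0.95, "dz": 0.55, "grip": 36},
    {"dx": -0.95, "dz": 0.55, "grip": 36},
    {"wx": 0.11, "dx": -0.95, "grip": 36},
    {"wx": 0.11, "dx": -0.95, "grip": 36},
  ],
)

```text
schema error: expected keys dx, dy, dz, wx, wy, wz, grip
```

```bash
python3 - <<'E'
from h import *
s=bot.read_state();print(s["time_s"],s["position"],s["tcp_rot"].round(3),s["force"],s["opening"])
p,d=imaging.capture("wrist");cv2.imwrite("pics/w1.png",p[:,:,::-1])
f=np.load("top0.npz");d=f["d"];c=imaging.get_calibration("top");W=c["world_to_cam"]
v,u=np.mgrid[:400,:640];D=np.dstack([u,v,np.ones_like(u)])@np.linalg.inv(c["mtx"]).T*d[...,None]
X=(D-W[:3,3])@W[:3,:3]
for lo,hi in((.3,.4),(.4,.6),(.6,.8)):
  k=(d>0)&(X[...,2]>lo)&(X[...,2]<hi)&(abs(X[...,1]+.1)<.15)&(X[...,0]>.5);print(lo,X[k].min(0,initial=9))
E
```

```text
0.05 [ 0.2506021  -0.57182788  0.24359828] [[ 0.401 -0.     0.916]
 [-0.916  0.002  0.401]
 [-0.002 -1.     0.   ]] [-0.05832041 -0.08277673 -0.08488766] 1.0062152574681582
0.3 [ 0.7863777  -0.23999817  0.30074078]
0.4 [9. 9. 9.]
0.6 [ 0.63910567 -0.24996396  0.64051756]
```

>>> drive_tool(
  commands=[
    {"dx": 0, "dy": 0, "dz": 0, "wx": 0, "wy": 0.11, "wz": 0, "grip": 36},
    {"dx": 0, "dy": 0, "dz": 0, "wx": 0, "wy": 0.11, "wz": 0, "grip": 36},
    {"dx": 0, "dy": 0, "dz": 0, "wx": 0, "wy": 0.11, "wz": 0, "grip": 36},
    {"dx": -0.95, "dy": 0, "dz": 0.55, "wx": 0, "wy": 0, "wz": 0, "grip": 36},
    {"dx": -0.95, "dy": 0, "dz": 0.55, "wx": 0, "wy": 0, "wz": 0, "grip": 36},
    {"dx": -0.95, "dy": 0, "dz": 0.55, "wx": 0, "wy": 0, "wz": 0, "grip": 36},
    {"dx": -0.95, "dy": 0, "dz": 0.55, "wx": 0, "wy": 0, "wz": 0, "grip": 36},
    {"dx": -0.95, "dy": 0, "dz": 0.55, "wx": 0, "wy": 0, "wz": 0, "grip": 36},
  ],
)

```text
time_s: 1.1
position: [0.3807, -0.3937, 0.2442]
tcp_rot: [[-0.106, -0.0, 0.994], [-0.994, 0.001, -0.106], [-0.001, -1.0, -0.0]]
force: [0.1, 0.3, -0.1]
opening: 0.417
```

>>> drive_tool(
  commands=[
    {"dx": -0.95, "dy": 0, "dz": 0.6, "wx": 0, "wy": 0, "wz": 0, "grip": 36},
    {"dx": -0.95, "dy": 0, "dz": 0.6, "wx": 0, "wy": 0, "wz": 0, "grip": 36},
    {"dx": -0.95, "dy": 0, "dz": 0.6, "wx": 0, "wy": 0, "wz": 0, "grip": 36},
    {"dx": -0.95, "dy": 0, "dz": 0.6, "wx": 0, "wy": 0, "wz": 0, "grip": 36},
    {"dx": -0.95, "dy": 0, "dz": 0.6, "wx": 0, "wy": 0, "wz": 0, "grip": 36},
    {"dx": -0.95, "dy": 0, "dz": 0.6, "wx": 0, "wy": 0, "wz": 0, "grip": 36},
    {"dx": -0.95, "dy": 0, "dz": 0, "wx": 0.11, "wy": 0, "wz": 0, "grip": 36},
    {"dx": -0.95, "dy": 0, "dz": 0, "wx": 0.11, "wy": 0, "wz": 0, "grip": 36},
  ],
)

```text
time_s: 2.1
position: [0.5561, -0.1067, 0.2445]
tcp_rot: [[-0.105, 0.342, 0.934], [-0.994, -0.036, -0.099], [0.0, -0.939, 0.344]]
force: [-0.1, 0.8, -0.3]
opening: 0.413
```

```bash
python3 - <<'E'
from h import *
s=bot.read_state();print(s["time_s"],s["position"],s["tcp_rot"].round(3),s["force"],s["opening"])
p,d=imaging.capture("wrist");cv2.imwrite("pics/w1.png",p[:,:,::-1])
c=imaging.get_calibration("wrist");print(c)
E
```

```text
2.1 [ 0.55614739 -0.10674038  0.24454033] [[-0.105  0.342  0.934]
 [-0.994 -0.036 -0.099]
 [ 0.    -0.939  0.344]] [-0.13959581  0.77107726 -0.32392557] 0.4126916914873673
{'mtx': array([[309.70691629,   0.        , 317.74741909],
       [  0.        , 309.70691629, 199.27412629],
       [  0.        ,   0.        ,   1.        ]]), 'world_to_cam': array([[-0.10280293, -0.99468408, -0.00592803, -0.042712  ],
       [-0.98974692,  0.10288313, -0.0990762 ,  0.60446707],
       [ 0.09915941, -0.00431807, -0.99506219,  0.33714317],
       [ 0.        ,  0.        ,  0.        ,  1.        ]])}
```

View pics/w1.png

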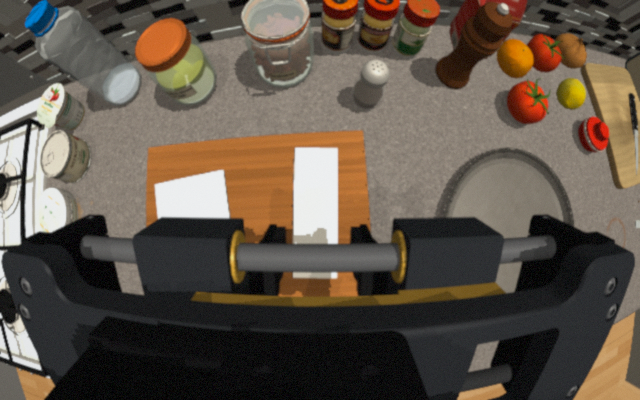

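The wrist view shows the slip's far end at px (294–338, 148), the coaster to its left, and the salt shaker beyond at (370,85). I cast the far corners to get their position.

```bash
cat >> h.py <<'E'
def fish2z(c,uv,z):
    W=c["world_to_cam"];R,t=W[:3,:3],W[:3,3];M=c["mtx"]
    q=(np.atleast_2d(uv).astype(float)-M[:2,2])/M[0,0];r=np.linalg.norm(q,axis=1)
    d=np.c_[q*(np.sin(r)/r)[:,None],np.cos(r)]@R;o=-R.T@t
    return o+d*((z-o[2])/d[:,2])[:,None]
E
python3 - <<'E'
from h import *
c=imaging.get_calibration("wrist")
print(fish2z(c,[[294,148],[338,148],[338,225],[294,225]],.05).round(4));print(fish2z(c,[[363,131],[148,148]],.045).round(4))
E
```

```text
[[ 0.6567 -0.0836  0.05  ]
 [ 0.6514 -0.134   0.05  ]
 [ 0.5638 -0.1242  0.05  ]
 [ 0.5689 -0.0754  0.05  ]]
[[ 0.6709 -0.1666  0.045 ]
 [ 0.6853  0.1092  0.045 ]]
```

```bash
python3 - <<'E'
from h import *
c=imaging.get_calibration("wrist");s=bot.read_state();print(s["position"],s["qvel"].round(1))
p,d=imaging.capture("wrist");c2=imaging.get_calibration("wrist");print(abs(c["world_to_cam"]-c2["world_to_cam"]).max())
m=cv2.inRange(p,(200,200,200),(255,255,255));m[:140]=0;m[230:]=0;m[:,:285]=0;m[:,350:]=0
q=max(cv2.findContours(m,0,1)[0],key=cv2.contourArea);print(q[:,0].min(0),q[:,0].max(0))
P=fish2z(c,q[:,0],.05);print(P.min(0),P.max(0))
for uv in((294,148),(338,148),(363,131),(250,120)): 
  z=d[uv[1]-3:uv[1]+4,uv[0]-3:uv[0]+4];print(uv,np.median(z),fish2z(c,[uv],.05))
W=c["world_to_cam"]
# depth check: slip interior
M=c["mtx"];u=np.array([316,170.]);q=(u-M[:2,2])/M[0,0];r=np.linalg.norm(q);z=d[170,316];X=np.array([*(q/r*np.tan(r)*z),z]);print("depthpt",(X-W[:3,3])@W[:3,:3])
E
```

```text
[ 0.54766872 -0.09991881  0.24087527] [-1.6  2.2 -3.4 -9.2 22.6  3.8]
0.006029525284048723
[300 140] [343 229]
[ 0.55880995 -0.14060403  0.05      ] [ 0.665432   -0.08162526  0.05      ]
(294, 148) 0.3574246 [[ 0.65672248 -0.08360441  0.05      ]]
(338, 148) 0.35211596 [[ 0.65140033 -0.13398809  0.05      ]]
(363, 131) 0.35883713 [[ 0.66934268 -0.16573638  0.05      ]]
(250, 120) 0.40807456 [[ 0.69812429 -0.03382766  0.05      ]]
depthpt [ 0.6281945  -0.10617344  0.05016255]
```

>>> drive_tool(
  commands=[
    {"dx": 0, "dy": 0, "dz": 0, "wx": 0, "wy": 0, "wz": 0, "grip": 36},
    {"dx": 0, "dy": 0, "dz": 0, "wx": 0, "wy": 0, "wz": 0, "grip": 36},
  ],
)

```text
time_s: 2.45
position: [0.557, -0.1094, 0.2453]
tcp_rot: [[-0.106, 0.339, 0.935], [-0.994, -0.037, -0.099], [0.001, -0.94, 0.341]]
force: [0.7, -0.7, 0.6]
opening: 0.408
```

```bash
python3 - <<'E'
from h import *
c=imaging.get_calibration("wrist");s=bot.read_state();print(s["position"],s["qvel"].round(1),s["tcp_rot"].round(3))
p,d=imaging.capture("wrist")
m=cv2.inRange(p,(200,200,200),(255,255,255));m[:120]=0;m[205:]=0;m[:,:270]=0;m[:,370:]=0
q=max(cv2.findContours(m,0,1)[0],key=cv2.contourArea);P=(fish2z(c,q[:,0],.05)*1000).astype(np.float32)
r=cv2.minAreaRect(P[:,:2]);print(r,cv2.boxPoints(r))
R=s["tcp_rot"];print((R.T@(np.array([.681,-.1175,.0975])-s["position"]))/.04)
E
```

```text
[ 0.55701136 -0.10939529  0.24529414] [-0.3  0.2 -0.2  0.1  0.1 -0.1] [[-0.106  0.339  0.935]
 [-0.994 -0.037 -0.099]
 [ 0.001 -0.94   0.341]]Traceback (most recent call last):
  File "<stdin>", line 6, in <module>
cv2.error: OpenCV(4.12.0) /io/opencv/modules/imgproc/src/convhull.cpp:143: error: (-215:Assertion failed) total >= 0 && (depth == CV_32F || depth == CV_32S) in function 'convexHull'
```

```bash
python3 - <<'E'
from h import *
c=imaging.get_calibration("wrist");s=bot.read_state()
p,d=imaging.capture("wrist")
m=cv2.inRange(p,(200,200,200),(255,255,255));m[:120]=0;m[205:]=0;m[:,:270]=0;m[:,370:]=0
q=max(cv2.findContours(m,0,1)[0],key=cv2.contourArea);P=(fish2z(c,q[:,0],.05)*1000)[:,:2].astype(np.float32).copy()
r=cv2.minAreaRect(P);print(r,cv2.boxPoints(r))
R=s["tcp_rot"];print((R.T@(np.array([.681,-.1175,.0975])-s["position"]))/.04)
E
```

```text
((633.3641967773438, -113.18416595458984), (48.671142578125, 65.66545867919922), 83.42575073242188) [[ 597.9612   -133.60068 ]
 [ 663.1948   -141.11876 ]
 [ 668.7672    -92.767654]
 [ 603.53357   -85.24957 ]]
[-0.13265343  4.5295448   1.66208856]
```

>>> drive_tool(
  commands=[
    {"dx": -0.03, "dy": 0.9, "dz": 0.33, "wx": 0, "wy": 0, "wz": 0, "grip": 36},
    {"dx": -0.03, "dy": 0.9, "dz": 0.33, "wx": 0, "wy": 0, "wz": 0, "grip": 36},
    {"dx": -0.03, "dy": 0.9, "dz": 0.33, "wx": 0, "wy": 0, "wz": 0, "grip": 36},
    {"dx": -0.03, "dy": 0.9, "dz": 0.33, "wx": 0, "wy": 0, "wz": 0, "grip": 36},
    {"dx": -0.03, "dy": 0.9, "dz": 0.33, "wx": 0, "wy": 0, "wz": 0, "grip": 36},
    {"dx": 0, "dy": 0, "dz": 0, "wx": 0, "wy": 0, "wz": 0, "grip": 36},
    {"dx": 0, "dy": 0, "dz": 0, "wx": 0, "wy": 0, "wz": 0, "grip": 36},
  ],
)

```text
time_s: 3.42
position: [0.6783, -0.1154, 0.0977]
tcp_rot: [[-0.106, 0.337, 0.936], [-0.994, -0.036, -0.1], [-0.0, -0.941, 0.338]]
force: [0.1, 0.1, -1.1]
opening: 0.416
```

>>> drive_tool(
  commands=[
    {"dx": 0.03, "dy": 0.3, "dz": -0.06, "wx": 0, "wy": 0, "wz": 0, "grip": 36},
    {"dx": 0.03, "dy": 0.28, "dz": -0.09, "wx": 0, "wy": 0, "wz": 0, "grip": 36},
    {"dx": 0, "dy": 0, "dz": 0, "wx": 0, "wy": 0, "wz": 0, "grip": 36},
    {"dx": 0, "dy": 0, "dz": 0, "wx": 0, "wy": 0, "wz": 0, "grip": 36},
  ],
)

```text
time_s: 3.92
position: [0.6803, -0.1176, 0.0737]
tcp_rot: [[-0.105, 0.337, 0.936], [-0.994, -0.036, -0.099], [0.0, -0.941, 0.339]]
force: [0.0, -0.2, -0.4]
opening: 0.415
```

```bash
python3 - <<'E'
from h import *
p,d=imaging.capture("scene");cv2.imwrite("pics/s1.png",p[:,:,::-1])
E
```

```text
(no output)
```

View pics/s1.png

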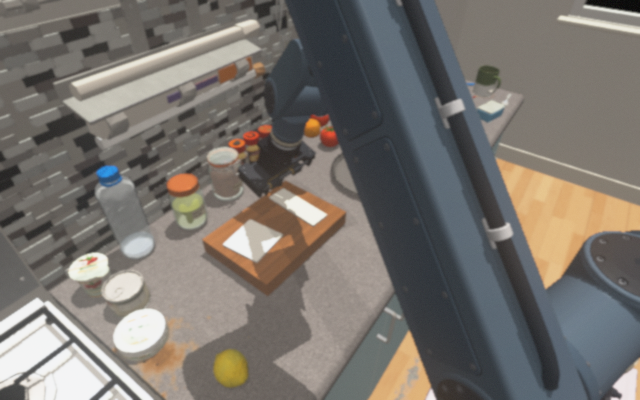

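>>> drive_tool(
  commands=[
    {"dx": 0, "dy": 0.047, "dz": -0.017, "wx": 0, "wy": 0, "wz": 0, "grip": 36},
    {"dx": 0, "dy": -0.085, "dz": -0.235, "wx": 0, "wy": 0, "wz": 0, "grip": 36},
    {"dx": 0, "dy": -0.085, "dz": -0.235, "wx": 0, "wy": 0, "wz": 0, "grip": 36},
    {"dx": 0, "dy": -0.085, "dz": -0.235, "wx": 0, "wy": 0, "wz": 0, "grip": 36},
    {"dx": 0, "dy": -0.085, "dz": -0.235, "wx": 0, "wy": 0, "wz": 0, "grip": 36},
    {"dx": 0, "dy": 0, "dz": 0, "wx": 0, "wy": 0, "wz": 0, "grip": 36},
  ],
)

```text
time_s: 4.72
position: [0.6395, -0.1132, 0.0717]
tcp_rot: [[-0.106, 0.336, 0.936], [-0.994, -0.035, -0.1], [-0.0, -0.941, 0.338]]
force: [0.9, 0.0, 0.4]
opening: 0.417
```

```bash
python3 - <<'E'
from h import *
p,d=imaging.capture("top");cv2.imwrite("pics/t2.png",cv2.resize(p[120:240,200:480,::-1],None,fx=2.5,fy=2.5))
c=imaging.get_calibration("top")
for r in rects(p,c,.05,100,(215,130,340,225)): print(r[0],r[1].round().tolist())
E
```

```text
((602.8812255859375, 50.98512268066406), (93.5447006225586, 72.8513412475586), 3.9376680850982666) [[554.0, 84.0], [559.0, 11.0], [652.0, 18.0], [647.0, 91.0]]
```

View pics/t2.png

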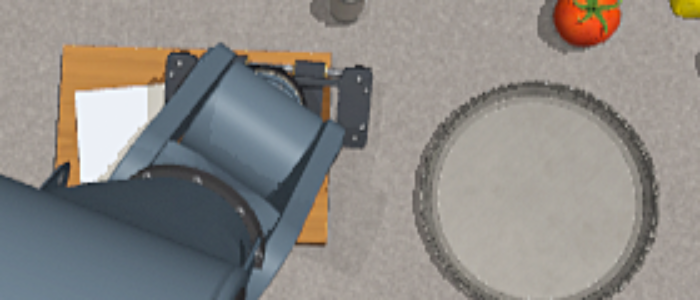

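The arm hides the slip from above, so I check from the scene camera.

```bash
python3 - <<'E'
from h import *
p,d=imaging.capture("scene");cv2.imwrite("pics/s2.png",cv2.resize(p[150:310,180:370,::-1],None,fx=4,fy=3.75))
c=imaging.get_calibration("scene")
for r in rects(p,c,.05,60,(200,160,350,290)): print(r[0],r[1].round().tolist())
E
```

```text
((603.3667602539062, 51.95706558227539), (94.38693237304688, 74.30435943603516), 2.7828264236450195) [[554.0, 87.0], [558.0, 13.0], [652.0, 17.0], [649.0, 91.0]]
((536.2216796875, -100.6875991821289), (48.510433197021484, 100.56155395507812), 83.88416290283203) [[484.0, -119.0], [584.0, -130.0], [589.0, -82.0], [489.0, -71.0]]
```

View pics/s2.png

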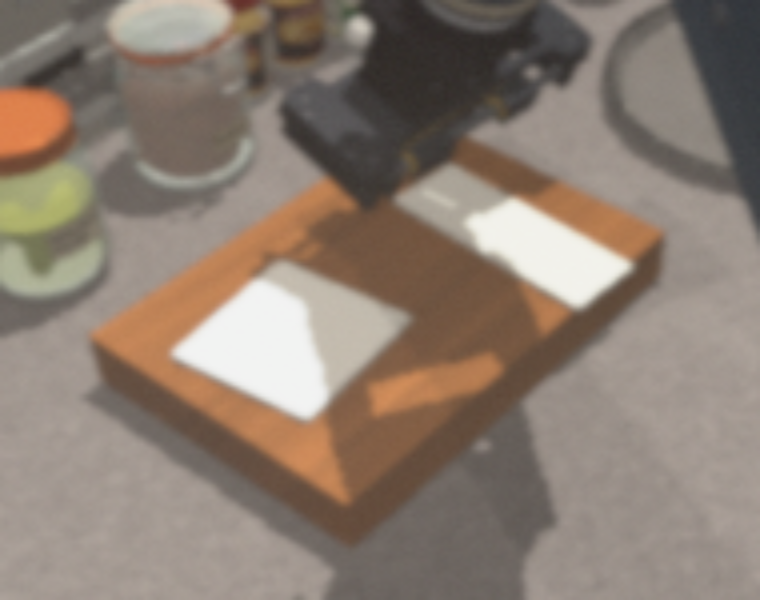

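>>> drive_tool(
  commands=[
    {"dx": 0, "dy": -0.071, "dz": -0.198, "wx": 0, "wy": 0, "wz": 0, "grip": 36},
    {"dx": 0, "dy": -0.071, "dz": -0.198, "wx": 0, "wy": 0, "wz": 0, "grip": 36},
    {"dx": 0, "dy": -0.071, "dz": -0.198, "wx": 0, "wy": 0, "wz": 0, "grip": 36},
    {"dx": 0, "dy": -0.071, "dz": -0.198, "wx": 0, "wy": 0, "wz": 0, "grip": 36},
    {"dx": 0, "dy": -0.071, "dz": -0.198, "wx": 0, "wy": 0, "wz": 0, "grip": 36},
    {"dx": 0, "dy": 0, "dz": 0, "wx": 0, "wy": 0, "wz": 0, "grip": 36},
    {"dx": 0, "dy": 0, "dz": 0, "wx": 0, "wy": 0, "wz": 0, "grip": 36},
    {"dx": 0, "dy": 0, "dz": 0, "wx": 0, "wy": 0, "wz": 0, "grip": 36},
  ],
)

```text
time_s: 5.82
position: [0.5986, -0.1088, 0.0714]
tcp_rot: [[-0.105, 0.336, 0.936], [-0.994, -0.035, -0.099], [-0.0, -0.941, 0.338]]
force: [-0.5, -0.0, -0.5]
opening: 0.415
```

```bash
python3 - <<'E'
from h import *
p,d=imaging.capture("scene")
c=imaging.get_calibration("scene")
for r in rects(p,c,.05,60,(200,160,380,290)): print(r[0],r[1].round().tolist())
E
```

```text
((604.1348266601562, 42.193138122558594), (95.2037353515625, 93.58477783203125), 3.0056991577148438) [[554.0, 86.0], [559.0, -7.0], [654.0, -2.0], [649.0, 91.0]]
((493.83709716796875, -97.419677734375), (49.0800895690918, 100.96216583251953), 82.25981903076172) [[441.0, -115.0], [541.0, -129.0], [547.0, -80.0], [447.0, -66.0]]
```

>>> drive_tool(
  commands=[
    {"dx": 0, "dy": 0.127, "dz": 0.35, "wx": 0, "wy": 0, "wz": 0, "grip": 36},
    {"dx": 0, "dy": -0.94, "dz": 0.34, "wx": 0, "wy": 0, "wz": 0, "grip": 36},
    {"dx": 0, "dy": -0.94, "dz": 0.34, "wx": 0, "wy": 0, "wz": 0, "grip": 80},
    {"dx": 0, "dy": 0, "dz": 0, "wx": -0.11, "wy": 0, "wz": 0, "grip": 80},
    {"dx": 0, "dy": 0, "dz": 0, "wx": -0.11, "wy": 0, "wz": 0, "grip": 80},
    {"dx": 0, "dy": 0, "dz": -0.9, "wx": 0, "wy": 0, "wz": 0, "grip": 80},
    {"dx": 0, "dy": 0, "dz": -0.9, "wx": 0, "wy": 0, "wz": 0, "grip": 80},
    {"dx": 0, "dy": 0, "dz": -0.9, "wx": 0, "wy": 0, "wz": 0, "grip": 80},
  ],
)

```text
time_s: 6.88
position: [0.5052, -0.0988, 0.1513]
tcp_rot: [[-0.105, -0.001, 0.994], [-0.994, 0.0, -0.105], [-0.0, -1.0, -0.001]]
force: [-0.4, -0.6, -0.2]
opening: 0.909
```

>>> drive_tool(
  commands=[
    {"dx": 0, "dy": 0, "dz": -0.9, "wx": 0, "wy": 0, "wz": 0, "grip": 80},
    {"dx": 0, "dy": 0, "dz": 0, "wx": 0, "wy": 0, "wz": 0, "grip": 80},
    {"dx": 0, "dy": 0, "dz": 0, "wx": 0, "wy": 0, "wz": 0, "grip": 80},
  ],
)

```text
time_s: 7.25
position: [0.4716, -0.0958, 0.1519]
tcp_rot: [[-0.106, 0.002, 0.994], [-0.994, -0.001, -0.106], [0.001, -1.0, 0.002]]
force: [-0.6, 0.4, 0.7]
opening: 0.92
```

```bash
python3 - <<'E'
from h import *
s=bot.read_state();c=imaging.get_calibration("wrist")
w,_=imaging.capture("wrist");cv2.imwrite("pics/w3.png",w[:,:,::-1])
p,d=imaging.capture("scene")
c=imaging.get_calibration("scene")
for r in rects(p,c,.05,60,(200,160,380,290)): print(r[0],r[1].round().tolist())
E
```

```text
((473.6286315917969, -77.90826416015625), (15.856184005737305, 35.20271301269531), 82.25981903076172) [[455.0, -83.0], [490.0, -88.0], [492.0, -72.0], [457.0, -68.0]]
((603.634765625, 41.832557678222656), (95.05136108398438, 94.45938873291016), 4.108194351196289) [[553.0, 86.0], [560.0, -9.0], [654.0, -2.0], [648.0, 92.0]]
((549.4962768554688, -100.6971435546875), (48.04074478149414, 87.96160888671875), 83.93208312988281) [[503.0, -120.0], [591.0, -129.0], [596.0, -81.0], [508.0, -72.0]]
```

View pics/w3.png

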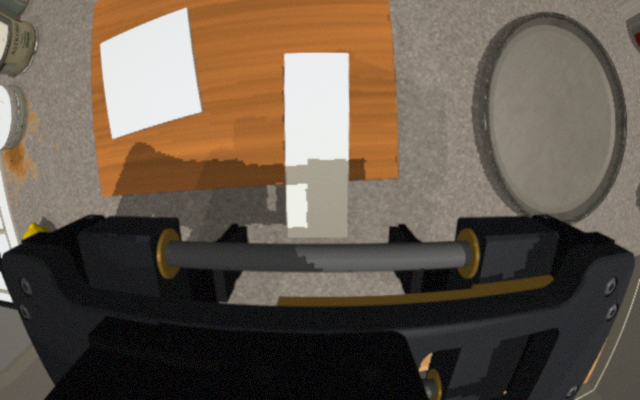

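>>> drive_tool(
  commands=[
    {"dx": -0.05, "dy": 0.7, "dz": -0.14, "wx": 0, "wy": 0, "wz": 0, "grip": 80},
    {"dx": 0, "dy": 0.7, "dz": 0, "wx": 0, "wy": 0, "wz": 0, "grip": 80},
    {"dx": 0, "dy": 0.5, "dz": 0, "wx": 0, "wy": 0, "wz": 0, "grip": 80},
    {"dx": 0, "dy": 0.33, "dz": 0, "wx": 0, "wy": 0, "wz": 0, "grip": 80},
    {"dx": 0, "dy": 0, "dz": 0, "wx": 0, "wy": 0, "wz": 0, "grip": 80},
    {"dx": 0, "dy": 0, "dz": 0, "wx": 0, "wy": 0, "wz": 0, "grip": 80},
  ],
)

```text
time_s: 8.1
position: [0.4658, -0.093, 0.0628]
tcp_rot: [[-0.105, 0.001, 0.994], [-0.994, -0.0, -0.105], [0.0, -1.0, 0.001]]
force: [0.1, 0.3, -0.7]
opening: 0.922
```

>>> drive_tool(
  commands=[
    {"dx": 0, "dy": 0, "dz": 0, "wx": 0, "wy": 0, "wz": 0, "grip": 60},
    {"dx": 0, "dy": 0, "dz": 0, "wx": 0, "wy": 0, "wz": 0, "grip": 55},
    {"dx": 0, "dy": 0, "dz": 0, "wx": 0, "wy": 0, "wz": 0, "grip": 51},
    {"dx": 0, "dy": 0, "dz": 0, "wx": 0, "wy": 0, "wz": 0, "grip": 45},
    {"dx": 0, "dy": 0, "dz": 0, "wx": 0, "wy": 0, "wz": 0, "grip": 40},
    {"dx": 0, "dy": 0, "dz": 0, "wx": 0, "wy": 0, "wz": 0, "grip": 40},
    {"dx": 0, "dy": 0, "dz": 0, "wx": 0, "wy": 0, "wz": 0, "grip": 40},
  ],
)

```text
time_s: 8.98
position: [0.4652, -0.0928, 0.0625]
tcp_rot: [[-0.105, 0.0, 0.994], [-0.994, -0.0, -0.105], [0.0, -1.0, 0.0]]
force: [-0.4, -0.3, 2.0]
opening: 0.567
```

```bash
python3 - <<'E'
from h import *
w,_=imaging.capture("wrist");p,_=imaging.capture("scene")
cv2.imwrite("pics/m4.png",np.vstack([w[:300,:,::-1],cv2.resize(p[150:310,180:380,::-1],(640,300))]))
E
```

```text
(no output)
```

View pics/m4.png

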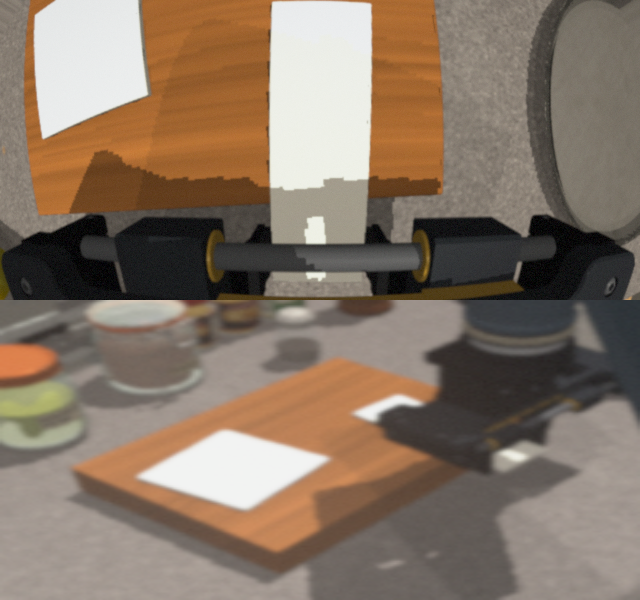

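The slip is held between the fingers (columns 265–375 in the wrist view), with the opening at about 49 mm. I lift gently.

>>> drive_tool(
  commands=[
    {"dx": 0, "dy": -0.15, "dz": 0, "wx": 0, "wy": 0, "wz": 0, "grip": 40},
    {"dx": 0, "dy": -0.3, "dz": 0, "wx": 0, "wy": 0, "wz": 0, "grip": 40},
    {"dx": 0, "dy": -0.4, "dz": 0, "wx": 0, "wy": 0, "wz": 0, "grip": 40},
    {"dx": 0, "dy": -0.4, "dz": 0, "wx": 0, "wy": 0, "wz": 0, "grip": 40},
    {"dx": 0, "dy": -0.4, "dz": 0, "wx": 0, "wy": 0, "wz": 0, "grip": 40},
    {"dx": 0, "dy": -0.35, "dz": 0, "wx": 0, "wy": 0, "wz": 0, "grip": 40},
    {"dx": 0, "dy": 0, "dz": 0, "wx": 0, "wy": 0, "wz": 0, "grip": 40},
    {"dx": 0, "dy": 0, "dz": 0, "wx": 0, "wy": 0, "wz": 0, "grip": 40},
  ],
)

```text
time_s: 10.07
position: [0.4648, -0.0926, 0.1423]
tcp_rot: [[-0.105, -0.0, 0.994], [-0.994, 0.0, -0.105], [-0.0, -1.0, -0.001]]
force: [-0.1, 0.3, -1.2]
opening: 0.568
```

```bash
python3 - <<'E'
from h import *
c=imaging.get_calibration("wrist")
w,d=imaging.capture("wrist");p,_=imaging.capture("scene")
cv2.imwrite("pics/m5.png",np.vstack([w[:300,:,::-1],cv2.resize(p[150:310,180:380,::-1],(640,300))]))
W=c["world_to_cam"];M=c["mtx"]
for v in(20,60,100,140,180,210):
  q=(np.array([320.,v])-M[:2,2])/M[0,0];r=np.linalg.norm(q);z=d[v,320];print(v,((np.array([*(q/r*np.tan(r)*z),z])-W[:3,3])@W[:3,:3]).round(4))
E
```

```text
20 [ 0.5812 -0.1072  0.1302]
60 [ 0.5601 -0.1049  0.1298]
100 [ 0.54   -0.1028  0.1299]
140 [ 0.5203 -0.1007  0.1305]
180 [ 0.5003 -0.0986  0.1295]
210 [ 0.4845 -0.097   0.1287]
```

View pics/m5.png

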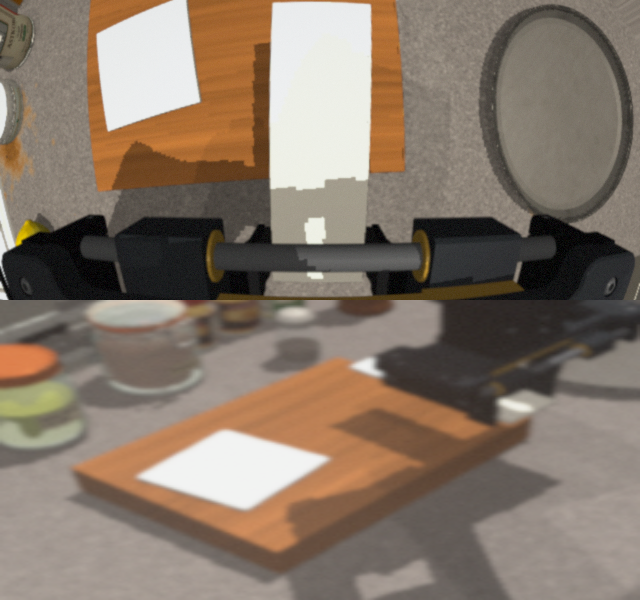

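Lifted and level, with the top face at z≈0.130 along its length. Next I carry it to above the tray.

>>> drive_tool(
  commands=[
    {"dx": 0.4, "dy": 0, "dz": 0.06, "wx": 0, "wy": 0, "wz": 0, "grip": 40},
    {"dx": 0.8, "dy": 0, "dz": 0.12, "wx": 0, "wy": 0, "wz": 0, "grip": 40},
    {"dx": 1, "dy": 0, "dz": 0.16, "wx": 0, "wy": 0, "wz": 0, "grip": 40},
    {"dx": 1, "dy": 0, "dz": 0.16, "wx": 0, "wy": 0, "wz": 0, "grip": 40},
    {"dx": 1, "dy": 0, "dz": 0.16, "wx": 0, "wy": 0, "wz": 0, "grip": 40},
    {"dx": 1, "dy": 0, "dz": 0.16, "wx": 0, "wy": 0, "wz": 0, "grip": 40},
    {"dx": 0.8, "dy": 0, "dz": 0.15, "wx": 0, "wy": 0, "wz": 0, "grip": 40},
    {"dx": 0.6, "dy": 0, "dz": 0.1, "wx": 0, "wy": 0, "wz": 0, "grip": 40},
  ],
)

```text
time_s: 11.18
position: [0.4793, -0.3628, 0.1418]
tcp_rot: [[-0.107, -0.0, 0.994], [-0.994, -0.0, -0.107], [0.0, -1.0, -0.0]]
force: [-0.5, -0.0, -1.0]
opening: 0.562
```

>>> drive_tool(
  commands=[
    {"dx": 0.5, "dy": 0, "dz": 0.05, "wx": 0, "wy": 0, "wz": 0, "grip": 40},
    {"dx": 0.1, "dy": 0, "dz": 0, "wx": 0, "wy": 0, "wz": 0, "grip": 40},
    {"dx": 0, "dy": 0, "dz": 0, "wx": 0, "wy": 0, "wz": 0, "grip": 40},
    {"dx": 0, "dy": 0, "dz": 0, "wx": 0, "wy": 0, "wz": 0, "grip": 40},
  ],
)

```text
time_s: 11.68
position: [0.4792, -0.3827, 0.1423]
tcp_rot: [[-0.104, -0.001, 0.995], [-0.995, 0.001, -0.104], [-0.001, -1.0, -0.001]]
force: [0.1, 0.1, -0.6]
opening: 0.571
```

```bash
python3 - <<'E'
from h import *
c=imaging.get_calibration("wrist")
w,d=imaging.capture("wrist")
cv2.imwrite("pics/w6.png",w[:,:,::-1])
W=c["world_to_cam"];M=c["mtx"]
for v in(20,60,100,140,180,210):
  q=(np.array([320.,v])-M[:2,2])/M[0,0];r=np.linalg.norm(q);z=d[v,320];print(v,((np.array([*(q/r*np.tan(r)*z),z])-W[:3,3])@W[:3,:3]).round(4))
E
```

```text
20 [ 0.5955 -0.3971  0.1299]
60 [ 0.5746 -0.3949  0.1286]
100 [ 0.5543 -0.3927  0.1287]
140 [ 0.5346 -0.3907  0.1304]
180 [ 0.5148 -0.3886  0.1307]
210 [ 0.4989 -0.387   0.1294]
```

View pics/w6.png

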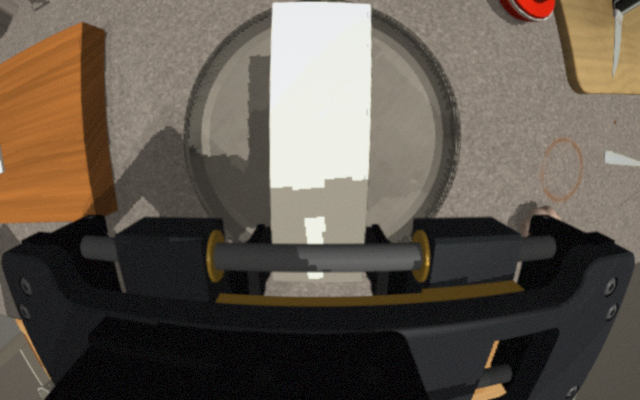

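>>> drive_tool(
  commands=[
    {"dx": 0, "dy": 0.5, "dz": 0, "wx": 0, "wy": 0, "wz": 0, "grip": 40},
    {"dx": 0, "dy": 0.7, "dz": 0, "wx": 0, "wy": 0, "wz": 0, "grip": 40},
    {"dx": 0, "dy": 0.7, "dz": 0, "wx": 0, "wy": 0, "wz": 0, "grip": 40},
    {"dx": 0, "dy": 0.5, "dz": 0, "wx": 0, "wy": 0, "wz": 0, "grip": 40},
    {"dx": 0, "dy": 0.35, "dz": 0, "wx": 0, "wy": 0, "wz": 0, "grip": 40},
    {"dx": 0, "dy": 0.1, "dz": 0, "wx": 0, "wy": 0, "wz": 0, "grip": 40},
    {"dx": 0, "dy": 0, "dz": 0, "wx": 0, "wy": 0, "wz": 0, "grip": 40},
    {"dx": 0, "dy": 0, "dz": 0, "wx": 0, "wy": 0, "wz": 0, "grip": 40},
  ],
)

```text
time_s: 12.72
position: [0.4798, -0.3844, 0.0293]
tcp_rot: [[-0.105, 0.001, 0.994], [-0.994, -0.001, -0.105], [0.001, -1.0, 0.001]]
force: [-0.5, 0.7, -0.7]
opening: 0.564
```

>>> drive_tool(
  commands=[
    {"dx": 0, "dy": 0.08, "dz": 0, "wx": 0, "wy": 0, "wz": 0, "grip": 40},
    {"dx": 0, "dy": 0, "dz": 0, "wx": 0, "wy": 0, "wz": 0, "grip": 40},
    {"dx": 0, "dy": 0, "dz": 0, "wx": 0, "wy": 0, "wz": 0, "grip": 52},
    {"dx": 0, "dy": 0, "dz": 0, "wx": 0, "wy": 0, "wz": 0, "grip": 58},
    {"dx": 0, "dy": 0, "dz": 0, "wx": 0, "wy": 0, "wz": 0, "grip": 66},
    {"dx": 0, "dy": 0, "dz": 0, "wx": 0, "wy": 0, "wz": 0, "grip": 66},
    {"dx": 0, "dy": 0, "dz": 0, "wx": 0, "wy": 0, "wz": 0, "grip": 66},
  ],
)

```text
time_s: 13.6
position: [0.4793, -0.3839, 0.0252]
tcp_rot: [[-0.105, 0.0, 0.994], [-0.994, -0.0, -0.105], [0.0, -1.0, 0.0]]
force: [0.5, -0.3, 0.8]
opening: 0.753
```

>>> drive_tool(
  commands=[
    {"dx": 0, "dy": -0.3, "dz": 0, "wx": 0, "wy": 0, "wz": 0, "grip": 66},
    {"dx": 0, "dy": -0.7, "dz": 0, "wx": 0, "wy": 0, "wz": 0, "grip": 66},
    {"dx": 0, "dy": -1, "dz": 0, "wx": 0, "wy": 0, "wz": 0, "grip": 66},
    {"dx": 0, "dy": -1, "dz": 0, "wx": 0, "wy": 0, "wz": 0, "grip": 66},
    {"dx": 0, "dy": -1, "dz": 0, "wx": 0, "wy": 0, "wz": 0, "grip": 66},
    {"dx": 0, "dy": -1, "dz": 0, "wx": 0, "wy": 0, "wz": 0, "grip": 66},
    {"dx": 0, "dy": 0, "dz": 0, "wx": 0, "wy": 0, "wz": 0, "grip": 66},
    {"dx": 0, "dy": 0, "dz": 0, "wx": 0, "wy": 0, "wz": 0, "grip": 66},
  ],
)

```text
time_s: 14.6
position: [0.4789, -0.3834, 0.2254]
tcp_rot: [[-0.105, -0.0, 0.994], [-0.994, 0.0, -0.105], [-0.0, -1.0, -0.0]]
force: [-0.2, 1.3, -0.4]
opening: 0.754
```

```bash
python3 - <<'E'
from h import *
c=imaging.get_calibration("wrist")
w,d=imaging.capture("wrist")
cv2.imwrite("pics/w7.png",w[:,:,::-1])
W=c["world_to_cam"];M=c["mtx"]
for v in(90,120,140,160,180,200,210):
  q=(np.array([320.,v])-M[:2,2])/M[0,0];r=np.linalg.norm(q);z=np.median(d[v-2:v+3,317:324]);print(v,((np.array([*(q/r*np.tan(r)*z),z])-W[:3,3])@W[:3,:3]).round(4))
p,_=imaging.capture("scene")
for r in rects(p,imaging.get_calibration("scene"),.05,60,(200,160,380,290)): print(r[0],r[1].round().tolist())
E
```

```text
90 [ 0.5816 -0.3979  0.0076]
120 [ 0.5469 -0.3942  0.0074]
140 [ 0.5238 -0.3918  0.0072]
160 [ 0.5007 -0.3893  0.0076]
180 [ 0.4771 -0.3869  0.0074]
200 [ 0.4516 -0.3842  0.0018]
210 [ 0.4391 -0.3829  0.0018]
((603.6245727539062, 41.60601806640625), (94.72710418701172, 94.2413101196289), 3.918194532394409) [[553.0, 85.0], [560.0, -9.0], [654.0, -2.0], [648.0, 92.0]]
((535.0673828125, -337.94610595703125), (44.26054000854492, 86.00083923339844), 82.99018859863281) [[490.0, -355.0], [575.0, -365.0], [580.0, -321.0], [495.0, -311.0]]
```

View pics/w7.png

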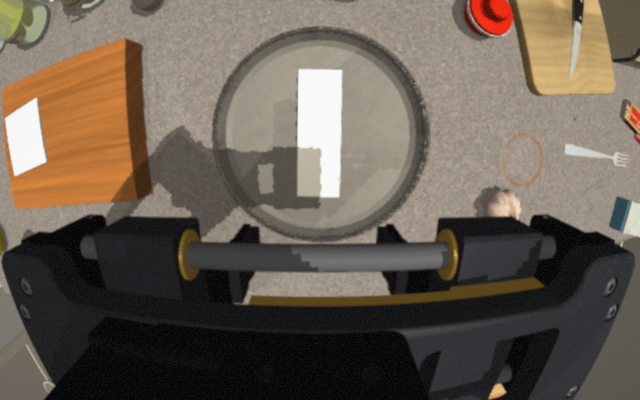

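The slip lies flat in the tray (slip centre px (319,133), tray centre about (320,133)), with its top at z≈0.0075 all along. The coaster has not moved and the arm is clear, so I hand in.

```bash
python3 -c "
from rig import workorder;print(workorder.hand_in())"
```

```text
the job is handed in; nothing more can be done
None
```

The slip now lies flat in the middle of the round tray, and I handed the job in at about 15 s of the 61 s allowed. The hand-in gave no verdict.

**What I did:**
- I pushed the slip's far end with the fingertips, tool tilted 20°, until its centre was about 70 mm forward of the block's middle. Its near end stuck out about 45 mm.
- I gripped that end across its width, about 50 mm from its middle. It stayed level when lifted to about 80 mm above the block's top.
- I carried it over the tray, lowered it, let it drop the last few millimetres and raised the arm clear.

**Last checks:**
- **Slip:** its top face was at z ≈ 0.0075 m along its whole length, so it lies flat on the tray floor. In the last wrist picture its centre is within a few millimetres of the tray's centre.
- **Coaster:** it measured within about 1–2 mm of where it started.
- **Tray:** I did not re-measure its position. It looked undisturbed in the last picture, and the measured forces stayed at noise level.

**Disagreement:** my first wrist-camera fix was about 12 mm off because the arm was still settling. Repeated at rest, it agreed with the top camera to within a few millimetres.

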